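Check the pharmacy counter scale at 300 g

TASK

Check the counter scale at 300 grams: put the 200 g and then the 100 g steel check weight (the second and the third largest of the four) upright on its round pan, one after the other, so that the pan carries these two and nothing else. Set each down gently and let go of it before fetching the next, and do not push the pan down hard.

Things in the scene. Friction and masses are not known exactly. Their poses are not given: they have to be found in the camera images.
- weight_200: 200 g weight, second largest of four alike steel weights (42, 31, 24, 19 mm across; 500, 200, 100, 50 g) that stand on the counter in any order, centres 95 mm or more apart. Upright cylinder, 31 mm across and 31 mm tall, with a neck (14 mm across, 4 mm tall) and a knob (20 mm across, 8 mm tall) on top: 43 mm in all. Grip it round the cylinder. Origin: centre of its underside, z up along its axis.
- weight_100: The 100 g check weight, third largest of the four. Upright steel cylinder 24 mm in diameter and 25 mm tall, on top a neck 11 mm in diameter and 4 mm tall and a knob 16 mm in diameter and 6 mm tall: 35 mm in all. Origin at the centre of its underside, z up along its axis.
- pan_centre (a point): Centre of the upper face of the scale's pan, a flat steel dish 154 mm across inside, rim 3 mm high, 85 mm above the counter when empty; it sinks under load. z up; x points to the scale's dial, whose centre is 150 mm away and lower. The grey housing below (300 x 180 mm, 55 mm high, fixed) reaches 215 mm from the pan's centre on the dial's side, 85 mm on the other and 90 mm sideways.
- pan (a joint): How far the pan has sunk on its spring, in m: 0 when empty, 0.003 for every 100 g, so 0.009 at 300 g; it stops at 0.018. A black needle on the scale's white dial turns with it, clockwise from above, half a turn for 500 g, with a tick every 50 g and a long one every 100 g.

How it is judged:
By the outcome, as a careful person would: the job done as asked, in the order asked, and still so for the second after the job is handed in, with the robot touching nothing.
It also fails if it takes over 64 s, if anything falls off the work surface, if the arm or the gripper's body presses on something with over 40 N, if the wrist force passes 120 N, or if a joint passes its speed limit or range.

ROBOT

A 6-joint arm with a two-finger parallel gripper is mounted at the origin on the work surface. World frame = base frame: x ahead of the robot, y to its left, z up, the work surface at z = 0. Lengths are in m, angles in degrees, forces in N, time in s.
With the tool pointing down it reaches from about 0.35 to 0.875 m from the base axis. Payload 4.2 kg.
Tool frame: the origin (TCP) lies midway between the tips of the shut fingers; the grasp point (between the pads) lies 19 mm behind it; x points along the fingers, y is the direction in which the jaws open and shut, and the axes are right-handed (so a half turn about x gives the same grasp; the last joint's range is limited). The gripper opens to 87 mm and grips with 3 to 60 N. Pads are 19 mm wide; open, the fingers measure 117 mm over their backs; the gripper's body (75 mm by 190 mm) begins 51 mm behind the grasp point.
Start: joints at [-57.147, 22.042, 0.453, 0, -68.411, -14.817], TCP at [0.194, -0.594, 0.223] pointing down, gripper open.
Joint ranges: [-179.83, 179.83], [-69.29, 118.12], [-61.27, 80.66], [-181.25, 117.63], [-171.15, -9.14], [-177.46, 177.46]. Speed limits (degrees/s): [159.86, 159.86, 180, 180, 180, 180].

INTERFACE

Orientations are given as a 3x3 rotation matrix whose columns are the frame's x, y, z axes.
In Python, from station import r gives the robot as it stands.
- The arm moves only by the tool play_rows, never from a script. Its argument "plan" is a list that holds one entry, the list of rows, each a list of 6 numbers: the shift along the tool's x, y, z in cm, then the turn, a rotation vector about the tool's x, y, z in units of 10 degrees (1.0 is 10 degrees). A call has 1 to 5 rows; each row is the pose to reach, as a shift and turn from the pose commanded when the call began, along the tool's axes at that moment; what a row does not reach only later rows make up. A row lasts 1/8 s, in which the tool goes at most 62.5 mm and 10.7 degrees, less where a joint would pass 70% of its speed; a pose out of reach is approached as far as the arm can. A call with a gripper value outside its range is refused whole. "hand" is the opening, from 0 (shut) to 1 (fully open), set as the call begins (left out, the last holds). The fingers move at their own pace and stop on an object; the grip force is fixed at half the most. Time passes only in rows, so rows that repeat a pose let the fingers close. It gives the time, the measured TCP pose, the force and the opening at its end, in the units of the state.
- r.sense(): the state, without advancing time (a new reading comes with each control period).
- r.capture(name): name is "side" or "top" or "wrist"; returns (picture, depth): 400x640x3 uint8, blue, green, red; 400x640 float32, m along the optical axis (not along the pixel's ray), 0 where there is no reading.
- r.get_calibration(name): a dict with "vfov" (degrees; the focal length in pixels is half the picture's height over the tangent of half this angle, whatever the lens; pixels are square), "cx", "cy" (the principal point, pixels), "rvec" (rotation vector, rad) and "tvec" (3), from world to camera coordinates, as OpenCV has them. Camera axes: x right, y down, z forward; pixel columns grow to the right and rows downward; lengths in m; the calibration is good to about 2 mm. A picture is of the moment at which its call begins: read the wrist's pose just before it. get_calibration takes no time and is no camera call; for the wrist camera it gives the pose at the moment of the call.
- r.finish_job(): hands the job in, once; it reports no verdict.
The state is a dict: "time_s": time; "joints": joint angles; "joint_velocities": joint speeds; "effort": joint torques, N m; "tcp_pos": TCP position; "ee_rot": TCP orientation; "wrist_force": force on the tool from outside, world axes, zero at the start; "moment": the same for the moment, N m; "gripper_width": opening from 0.0 (shut) to 1.0 (fully open).
Only numpy, scipy, OpenCV 4.12 (cv2) and the standard library are available. Lean on these libraries where they do the work, as an engineer would, in place of code of your own. Each camera call takes 0.05 s, during which the arm holds its last target.

## Working session

There is one attempt and no reset: what is moved stays moved. The work goes in short steps, Python scripts to look and compute and a tool call to move; the robot and the scene stay as the last step left them, time stands still between calls to the robot, and variables do not carry over. Pictures are saved under pics/ and viewed, and the job is handed in when it is done.

Besides the shell and the picture viewer there is one more tool, called after "Emit:" as name(argument=value, ...) on one line, values as JSON. play_rows: Moves the arm, as the interface text tells. Its arguments: {"type":"object","properties":{"plan":{"type":"array","items":{"type":"array","items":{"type":"array","items":{"type":"number"}}}},"hand":{"type":"number"}},"required":["plan"]}

```bash
ls; mkdir -p pics; python3 - <<'E'
from station import r
import cv2,numpy as np
s=r.sense();print({k:np.round(v,3).tolist() for k,v in s.items()})
for n in("side","top"):
    p,d=r.capture(n);cv2.imwrite(f"pics/{n}0.png",p);np.save(f"pics/{n}0.npy",d);print(n,r.get_calibration(n))
E
```

```text
pics
{'time_s': 0.0, 'joints': [-57.146, 22.089, 0.378, -0.031, -68.412, -14.815], 'joint_velocities': [-0.017, -0.052, 0.036, -0.009, -0.028, -0.073], 'effort': [-0.001, -39.067, 18.74, 4.22, 0.011, -0.0], 'tcp_pos': [0.193, -0.594, 0.221], 'ee_rot': [[-0.001, -0.309, 0.951], [0.002, 0.951, 0.309], [-1.0, 0.002, -0.0]], 'wrist_force': [-0.407, -0.092, -0.07], 'moment': [0.003, 0.0, -0.021], 'gripper_width': 0.999}
side {'vfov': 43.57717203490975, 'cx': 318.6385773465066, 'cy': 196.08273781589483, 'rvec': array([ 0.72045357, -2.6503308 ,  1.09212639]), 'tvec': array([0.49594582, 0.25001254, 0.80532694])}
top {'vfov': 55.99404457870068, 'cx': 317.5626224560464, 'cy': 206.60504513558482, 'rvec': array([ 2.16796307, -2.11500826,  0.19495688]), 'tvec': array([-0.00149708,  0.53563633,  0.78164733])}
```

View pics/side0.png

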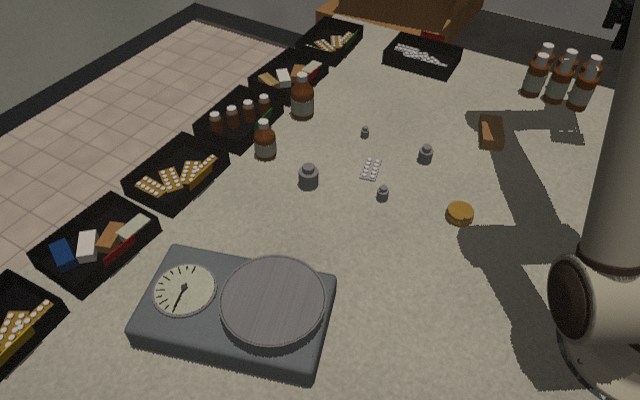

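View pics/top0.png

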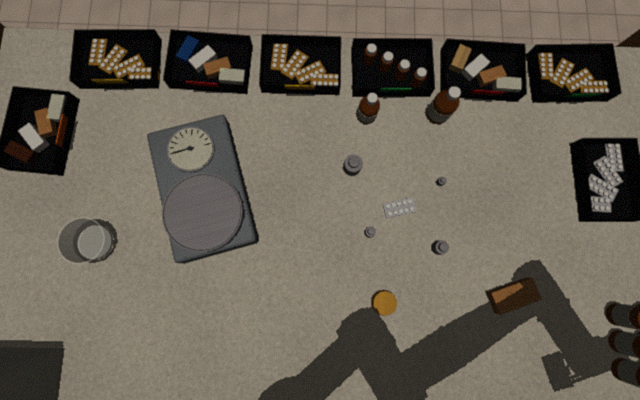

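The top view shows four weights: (353,164) is the largest, (441,247) looks like the 200 g, (370,231) the 100 g and (441,181) the 50 g. The pan is at about (203,212). In the side view they are at (308,177), (426,154), (383,193) and (365,132), with the pan at (272,300). Next I'll measure them.

```bash
cat > h.py <<'E'
import numpy as np,cv2
def cam(c,h=400):
    f=h/2/np.tan(np.radians(c['vfov'])/2);R=cv2.Rodrigues(np.array(c['rvec']))[0];t=np.array(c['tvec']).ravel()
    return f,R,t
def ray(c,u,v,z):
    f,R,t=cam(c);d=R.T@np.array([(u-c['cx'])/f,(v-c['cy'])/f,1]);o=-R.T@t
    return o+d*(z-o[2])/d[2]
def cloud(c,D):
    f,R,t=cam(c);v,u=np.mgrid[0:D.shape[0],0:D.shape[1]]
    P=np.stack([(u-c['cx'])/f*D,(v-c['cy'])/f*D,D],-1)
    return (P-t)@R
def proj(c,P):
    f,R,t=cam(c);q=R@np.array(P)+t;return f*q[0]/q[2]+c['cx'],f*q[1]/q[2]+c['cy']
E
python3 - <<'E'
from station import r
from h import *
for n,pts in (("top",[(353,164),(441,247),(370,231),(441,181)]),("side",[(308,177),(426,154),(383,193),(365,132)])):
    c=r.get_calibration(n);D=np.load(f"pics/{n}0.npy");P=cloud(c,D)
    f,R,t=cam(c);print(n,"cam",-R.T@t)
    ok=D>0
    print("counter z",np.median(P[200:300,300:340,2]))
    for u,v in pts:
        w=slice(v-25,v+25),slice(u-25,u+25)
        m=ok[w]&(P[w][...,2]>0.012)
        k,l,st,ce=cv2.connectedComponentsWithStats(m.astype(np.uint8))
        i=1+np.argmax(st[1:,4]); m=l==i
        Q=P[w][m];print((u,v),m.sum(),"mean",Q.mean(0).round(4),"min",Q.min(0).round(4),"max",Q.max(0).round(4),"ctr px",ce[i]+[u-25,v-25], st[i])
    m=ok&(P[...,2]>0.078)&(P[...,2]<.095)
    k,l,st,ce=cv2.connectedComponentsWithStats(m.astype(np.uint8))
    for i in range(1,k):
        if st[i,4]>1500:
            Q=P[l==i];print("pan?",st[i],Q.mean(0).round(4),np.median(Q[:,2]),Q.min(0).round(4),Q.max(0).round(4))
            cn,_=cv2.findContours((l==i).astype(np.uint8),0,1);e=cv2.fitEllipse(max(cn,key=len));print(e,ray(c,*e[0],.085).round(4))
E
```

```text
top cam [0.39865515 0.02272687 0.85932452]
counter z 0.0008356542323610268
(353, 164) 310 mean [ 0.6346 -0.0644  0.0426] min [ 0.6179 -0.0866  0.0121] max [ 0.6603 -0.045   0.0592] ctr px [352.45806452 164.1483871 ] [ 15  15  20  21 310]
(441, 247) 184 mean [ 0.4542 -0.2604  0.034 ] min [ 0.4398 -0.2789  0.0127] max [ 0.4702 -0.2486  0.0468] ctr px [440.42934783 247.05434783] [ 16  18  17  15 184]
(370, 231) 95 mean [ 0.4854 -0.1058  0.0292] min [ 0.4753 -0.1179  0.0148] max [ 0.4965 -0.0957  0.039 ] ctr px [369.87368421 231.38947368] [20 21 11 10 95]
(441, 181) 59 mean [ 0.6072 -0.2714  0.0237] min [ 0.5999 -0.2837  0.0124] max [ 0.6157 -0.2642  0.0327] ctr px [441.57627119 180.47457627] [21 21 10  8 59]
pan? [ 162  173   80   79 4970] [0.5113 0.2521 0.0862] 0.08609980228416177 [0.4303 0.1693 0.0802] [0.5942 0.333  0.0926]
((201.44834899902344, 211.96693420410156), (76.7693862915039, 80.79534912109375), 55.160888671875) [0.5112 0.2525 0.085 ]
side cam [0.24295042 0.58869617 0.74258463]
counter z 0.0011858776401518461
(308, 177) 412 mean [ 0.6329 -0.0576  0.0374] min [ 0.6167 -0.0889  0.0125] max [ 0.6583 -0.0427  0.0563] ctr px [307.89320388 175.44902913] [ 15  11  20  26 412]
(426, 154) 212 mean [ 0.4528 -0.2578  0.0305] min [ 0.439  -0.2761  0.0121] max [ 0.469  -0.2458  0.0463] ctr px [425.35377358 153.08018868] [ 17  15  15  19 212]
(383, 193) 139 mean [ 0.4837 -0.1031  0.0257] min [ 0.4728 -0.1159  0.0121] max [ 0.4962 -0.0947  0.0377] ctr px [382.41007194 192.30215827] [ 19  17  12  15 139]
(365, 132) 62 mean [ 0.6067 -0.2702  0.0221] min [ 0.599  -0.2807  0.0127] max [ 0.6156 -0.2635  0.0318] ctr px [364.66129032 130.62903226] [21 19  8 10 62]
pan? [ 218  255  109   93 7827] [0.5101 0.2534 0.0857] 0.08559245211417188 [0.429  0.1678 0.0817] [0.5935 0.3335 0.0916]
((271.9627685546875, 300.72198486328125), (91.1225814819336, 107.84651947021484), 80.2521743774414) [0.5095 0.2544 0.085 ]
```

Emit:
play_rows(plan=[[[0, 4.7, 7, 0, 0, 0], [0, 9.4, 14, 0, 0, 0], [0, 14.1, 21, 0, 0, 0], [0, 18.9, 28, 0, 0, 0], [0, 22, 33, 0, 0, 0]]])

```text
time_s: 0.72
tcp_pos: [0.3873, -0.3466, 0.2224]
ee_rot: [[-0.0, -0.309, 0.951], [0.0, 0.951, 0.309], [-1.0, 0.0, -0.0]]
wrist_force: [0.5, 0.6, 0.2]
gripper_width: 0.998
```

```bash
cat >> h.py <<'E'
def look(r,n,name):
    s=r.sense();c=r.get_calibration(n);p,D=r.capture(n);cv2.imwrite(f"pics/{name}.png",p);np.save(f"pics/{name}.npy",D)
    print({k:np.round(s[k],4).tolist() for k in('time_s','tcp_pos','ee_rot','wrist_force','gripper_width')})
    return s,c,p,D,cloud(c,D)
E
python3 - <<'E'
from station import r
from h import *
s,c,p,D,P=look(r,"wrist","w1")
m=(D>0)&(P[...,2]>0.012)&(P[...,2]<.07)
k,l,st,ce=cv2.connectedComponentsWithStats(m.astype(np.uint8))
for i in range(1,k):
    if st[i,4]>100:
        Q=P[l==i];h=Q[:,2].max();T=Q[Q[:,2]>np.percentile(Q[:,2],95)-.004]
        print(st[i],"mean",Q.mean(0).round(4),"zmax",h.round(4),"topmean",T.mean(0).round(4),"ext",np.ptp(T,0).round(3))
E
```

```text
{'time_s': 0.725, 'tcp_pos': [0.3873, -0.3466, 0.2224], 'ee_rot': [[-0.0002, -0.3095, 0.9509], [0.0003, 0.9509, 0.3095], [-1.0, 0.0003, -0.0001]], 'wrist_force': [0.5435, 0.619, 0.2247], 'gripper_width': 0.9977}
[   0    0   52   27 1194] mean [ 0.3256 -0.642   0.0362] zmax 0.0667 topmean [ 0.3256 -0.6407  0.0597] ext [0.014 0.008 0.011]
[ 199   88  105   55 5179] mean [ 0.3513 -0.4246  0.0296] zmax 0.0324 topmean [ 0.3514 -0.4249  0.0297] ext [0.079 0.109 0.005]
[ 487  155   54   49 2018] mean [ 0.3301 -0.1431  0.021 ] zmax 0.0244 topmean [ 0.3302 -0.1412  0.0218] ext [0.052 0.052 0.005]
[   0  198   65   35 1184] mean [ 0.5251 -0.6203  0.0279] zmax 0.043 topmean [ 0.5248 -0.6178  0.0403] ext [0.012 0.049 0.006]
[352 233  29  30 697] mean [ 0.4491 -0.269   0.0325] zmax 0.0447 topmean [ 0.4523 -0.2664  0.0425] ext [0.018 0.019 0.005]
```

View pics/w1.png

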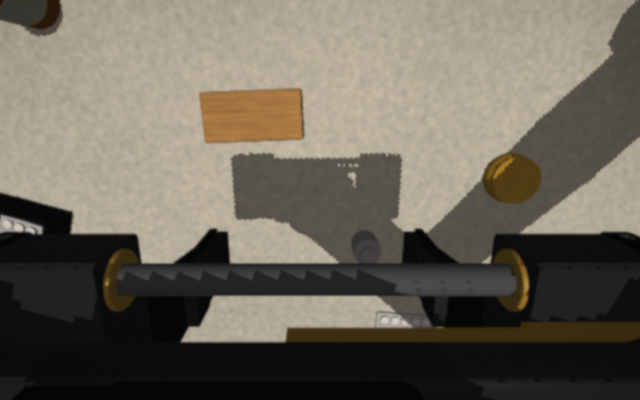

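The wrist image shows the 200 g weight at about (366,245), partly behind the gripper bar. I'll compare the knob positions across views.

```bash
python3 - <<'E'
from station import r
from h import *
for n,pts in (("top",[(441,247),(370,231)]),("side",[(426,154),(383,193)])):
    c=r.get_calibration(n);D=np.load(f"pics/{n}0.npy");P=cloud(c,D)
    for (u,v),h in zip(pts,(.043,.035)):
        w=slice(v-20,v+20),slice(u-20,u+20)
        Q=P[w].reshape(-1,3);z=Q[:,2];T=Q[z>h-.004];print(n,(u,v),len(T),"top",T.mean(0).round(4),np.ptp(T,0).round(3))
    for (u,v) in pts:
        im=cv2.imread(f"pics/{n}0.png")[v-25:v+25,u-25:u+25];cv2.imwrite(f"pics/z_{n}_{u}.png",cv2.resize(im,None,fx=8,fy=8,interpolation=0))
a=np.hstack([cv2.imread(f"pics/z_{x}.png") for x in("top_441","side_426")])
cv2.imwrite("pics/z.png",a)
E
```

```text
top (441, 247) 73 top [ 0.448  -0.2283  0.1441] [0.066 0.295 0.82 ]
top (370, 231) 46 top [ 0.4749 -0.0904  0.143 ] [0.094 0.137 0.826]
side (426, 154) 61 top [ 0.4328 -0.179   0.1117] [0.221 0.863 0.703]
side (383, 193) 45 top [ 0.4635 -0.0447  0.0977] [0.25  0.705 0.711]
```

View pics/z.png

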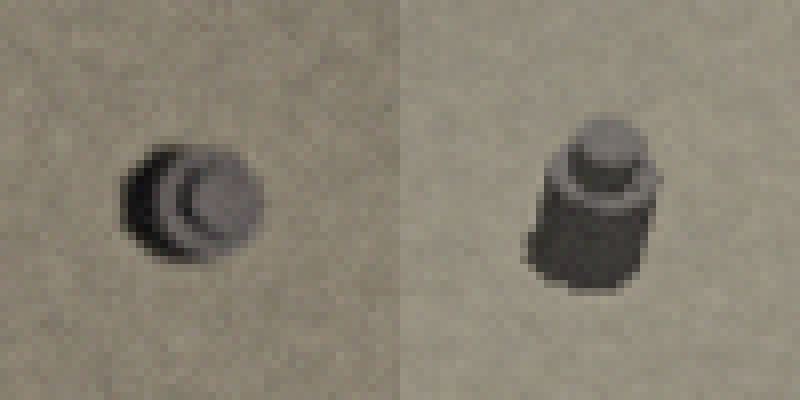

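```bash
python3 - <<'E'
from station import r
from h import *
for n,p in(("top",(443.7,246.1)),("side",(426.8,146.))):print(n,ray(r.get_calibration(n),*p,.043).round(4))
a=np.hstack([cv2.imread(f"pics/z_{x}.png") for x in("top_370","side_383")])
cv2.imwrite("pics/z2.png",a)
E
```

```text
top [ 0.4559 -0.2646  0.043 ]
side [ 0.4552 -0.2669  0.043 ]
```

View pics/z2.png

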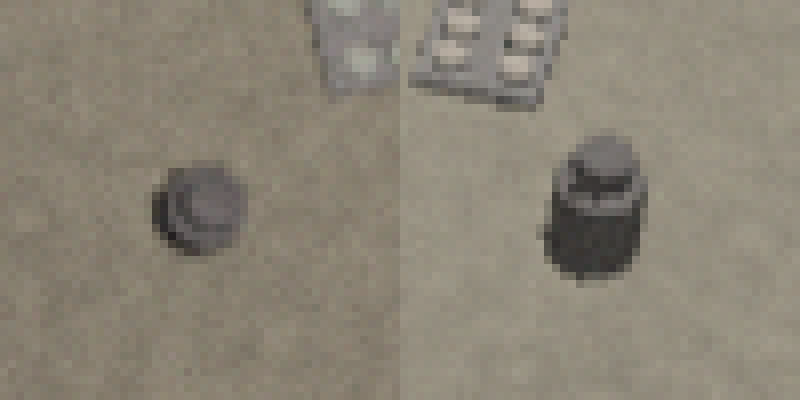

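Emit:
play_rows(plan=[[[0, 2.8, 4.45, 0, 0, 0], [2, 5.6, 8.9, 0, 0, 0], [7, 5.6, 8.9, 0, 0, 0], [11, 5.6, 8.9, 0, 0, 0], [13, 5.6, 8.9, 0, 0, 0]]])

```text
time_s: 1.4
tcp_pos: [0.4523, -0.2669, 0.0898]
ee_rot: [[-0.005, -0.31, 0.951], [0.002, 0.951, 0.31], [-1.0, 0.003, -0.004]]
wrist_force: [1.2, -0.1, 0.1]
gripper_width: 1.004
```

```bash
python3 - <<'E'
from station import r
from h import *
for n,p in(("top",(371.1,230.75)),("side",(383.25,186.9))):print(n,ray(r.get_calibration(n),*p,.035).round(4))
s,c,p,D,P=look(r,"wrist","w2")
print(proj(c,(.4545,-.266,.043)))
E
```

```text
top [ 0.4863 -0.1076  0.035 ]
side [ 0.4857 -0.1091  0.035 ]
{'time_s': 1.4, 'tcp_pos': [0.4523, -0.2669, 0.0898], 'ee_rot': [[-0.0046, -0.3098, 0.9508], [0.0015, 0.9508, 0.3098], [-1.0, 0.0029, -0.0039]], 'wrist_force': [1.2177, -0.106, 0.0914], 'gripper_width': 1.0037}
(np.float64(315.80675411464915), np.float64(223.30779998249363))
```

View pics/w2.png

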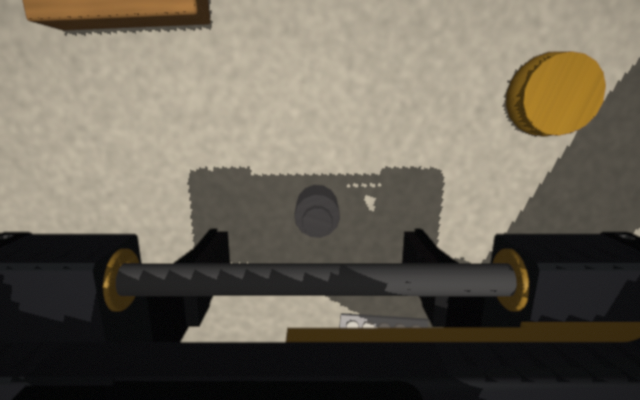

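Knob at (318,218), midway between the pads at (204–428). It's aligned, so I'll descend.

Emit:
play_rows(plan=[[[3, 0, 0, 0, 0, 0], [6, 0, 0, 0, 0, 0], [7.8, 0, 0, 0, 0, 0], [8.2, 0, 0, 0, 0, 0], [8.2, 0, 0, 0, 0, 0]]])

```text
time_s: 2.08
tcp_pos: [0.4543, -0.2679, 0.011]
ee_rot: [[0.001, -0.31, 0.951], [-0.0, 0.951, 0.31], [-1.0, -0.0, 0.0]]
wrist_force: [0.0, -0.4, 0.2]
gripper_width: 1.002
```

Emit:
play_rows(plan=[[[0.3, 0, 0, 0, 0, 0], [0.6, 0, 0, 0, 0, 0], [0.6, 0, 0, 0, 0, 0]]])

```text
time_s: 2.45
tcp_pos: [0.4538, -0.2677, 0.0046]
ee_rot: [[0.0, -0.31, 0.951], [0.0, 0.951, 0.31], [-1.0, -0.0, 0.0]]
wrist_force: [-0.2, 0.0, 0.3]
gripper_width: 0.998
```

Emit:
play_rows(plan=[[[0, 0, 0, 0, 0, 0], [0, 0, 0, 0, 0, 0], [0, 0, 0, 0, 0, 0], [0, 0, 0, 0, 0, 0], [0, 0, 0, 0, 0, 0]]], hand=0)

```text
time_s: 3.08
tcp_pos: [0.4538, -0.2677, 0.0045]
ee_rot: [[-0.0, -0.31, 0.951], [0.0, 0.951, 0.31], [-1.0, 0.0, -0.0]]
wrist_force: [0.0, 0.1, -0.4]
gripper_width: 0.518
```

Emit:
play_rows(plan=[[[0, 0, 0, 0, 0, 0], [0, 0, 0, 0, 0, 0], [0, 0, 0, 0, 0, 0]]])

```text
time_s: 3.45
tcp_pos: [0.4536, -0.2675, 0.0045]
ee_rot: [[-0.001, -0.31, 0.951], [0.0, 0.951, 0.31], [-1.0, 0.0, -0.0]]
wrist_force: [-0.5, 1.8, 2.0]
gripper_width: 0.349
```

Emit:
play_rows(plan=[[[0, 0, 0, 0, 0, 0], [-1.5, 0, 0, 0, 0, 0], [-5, 0, 0, 0, 0, 0], [-10, 1, 0.5, 0, 0, 0], [-15, 3, 1.5, 0, 0, 0]]])

```text
time_s: 4.08
tcp_pos: [0.4586, -0.2348, 0.1567]
ee_rot: [[0.001, -0.308, 0.951], [-0.0, 0.951, 0.308], [-1.0, -0.001, 0.0]]
wrist_force: [1.2, -0.6, -1.9]
gripper_width: 0.346
```

```bash
python3 - <<'E'
from station import r
from h import *
s,c,p,D,P=look(r,"wrist","w3")
E
```

```text
{'time_s': 4.075, 'tcp_pos': [0.4586, -0.2348, 0.1567], 'ee_rot': [[0.0006, -0.3083, 0.9513], [-0.0004, 0.9513, 0.3083], [-1.0, -0.0006, 0.0004]], 'wrist_force': [1.2404, -0.5986, -1.9249], 'gripper_width': 0.3458}
```

View pics/w3.png

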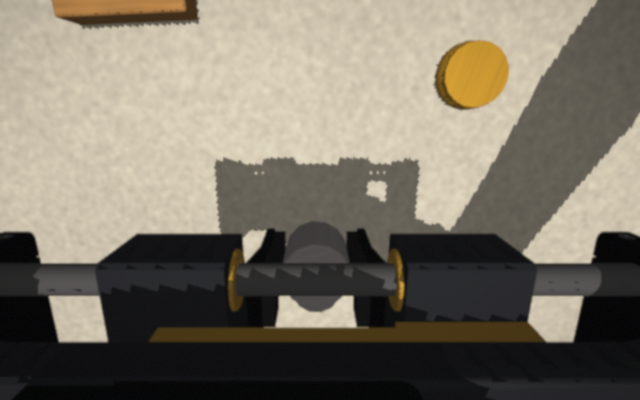

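The wrist image shows the 200 g weight held upright between the pads at (316,265), and the force reads 1.92 N, as expected. Now carry it to the pan.

Emit:
play_rows(plan=[[[-1, 3, 1.5, 0, 0, 0], [-2, 7, 3.6, 0, 0, 0], [-4, 11.4, 5.8, 0, 0, 0], [-4, 15.8, 8.1, 0, 0, 0], [-4, 20.2, 10.3, 0, 0, 0]]])

```text
time_s: 4.75
tcp_pos: [0.4943, -0.0091, 0.1955]
ee_rot: [[0.002, -0.31, 0.951], [0.001, 0.951, 0.31], [-1.0, -0.0, 0.002]]
wrist_force: [0.2, -0.7, -2.2]
gripper_width: 0.349
```

Emit:
play_rows(plan=[[[0, 4.4, 2.25, 0, 0, 0], [0, 8.8, 4.5, 0, 0, 0], [0, 13.2, 6.8, 0, 0, 0], [0, 17.6, 9, 0, 0, 0], [0, 21, 10.8, 0, 0, 0]]])

```text
time_s: 5.38
tcp_pos: [0.5319, 0.2243, 0.195]
ee_rot: [[0.001, -0.311, 0.951], [0.0, 0.951, 0.311], [-1.0, 0.0, 0.001]]
wrist_force: [-0.2, 0.3, -1.7]
gripper_width: 0.347
```

Emit:
play_rows(plan=[[[0, 1.5, 0.8, 0, 0, 0], [0, 2.5, 1.3, 0, 0, 0], [0, 3, 1.6, 0, 0, 0], [0, 3, 1.6, 0, 0, 0]]])

```text
time_s: 5.88
tcp_pos: [0.5378, 0.2554, 0.1946]
ee_rot: [[-0.0, -0.309, 0.951], [-0.0, 0.951, 0.309], [-1.0, -0.0, -0.0]]
wrist_force: [0.3, -0.3, -1.9]
gripper_width: 0.348
```

```bash
python3 - <<'E'
from station import r
from h import *
s,c,p,D,P=look(r,"side","s4")
R=np.array(s['ee_rot']);print(R.T@(np.array([.5385,.2628,.12])-s['tcp_pos'])*100)
E
```

```text
{'time_s': 5.875, 'tcp_pos': [0.5378, 0.2554, 0.1946], 'ee_rot': [[-0.0002, -0.309, 0.9511], [-0.0001, 0.9511, 0.309], [-1.0, -0.0001, -0.0002]], 'wrist_force': [0.2522, -0.2689, -1.9083], 'gripper_width': 0.3482}
[7.46117939 0.68037311 0.29468723]
```

View pics/s4.png

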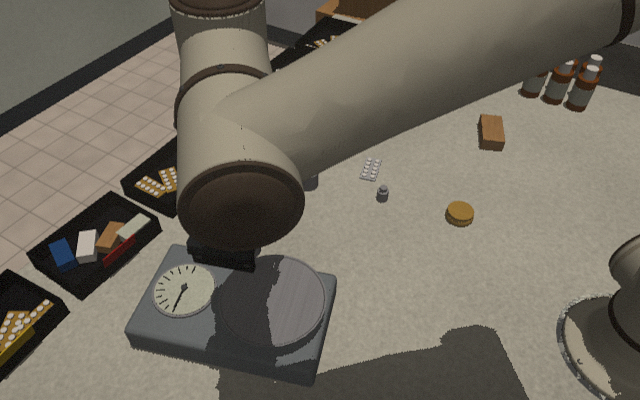

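The side view shows the arm over the far (dial) side of the pan, and the needle still at zero (around (180,297)). Lowering.

Emit:
play_rows(plan=[[[2, 0.4, 0.2, 0, 0, 0], [5, 0.7, 0.3, 0, 0, 0], [7.5, 0.7, 0.3, 0, 0, 0], [8.5, 0.7, 0.3, 0, 0, 0], [9, 0.7, 0.3, 0, 0, 0]]])

```text
time_s: 6.55
tcp_pos: [0.5388, 0.2633, 0.1047]
ee_rot: [[0.0, -0.309, 0.951], [-0.0, 0.951, 0.309], [-1.0, -0.0, 0.0]]
wrist_force: [0.6, 0.0, -2.4]
gripper_width: 0.344
```

Emit:
play_rows(plan=[[[0.3, 0, 0, 0, 0, 0], [0.6, 0, 0, 0, 0, 0], [0.8, 0, 0, 0, 0, 0], [0.9, 0, 0, 0, 0, 0]]])

```text
time_s: 7.05
tcp_pos: [0.5385, 0.2637, 0.0957]
ee_rot: [[0.0, -0.31, 0.951], [0.0, 0.951, 0.31], [-1.0, 0.0, 0.0]]
wrist_force: [-0.4, -0.7, -1.6]
gripper_width: 0.348
```

Emit:
play_rows(plan=[[[0.15, 0, 0, 0, 0, 0], [0.3, 0, 0, 0, 0, 0], [0.45, 0, 0, 0, 0, 0], [0.6, 0, 0, 0, 0, 0], [0.6, 0, 0, 0, 0, 0]]])

```text
time_s: 7.68
tcp_pos: [0.5384, 0.2636, 0.0894]
ee_rot: [[-0.0, -0.31, 0.951], [-0.0, 0.951, 0.31], [-1.0, -0.0, -0.0]]
wrist_force: [0.3, 0.2, -2.0]
gripper_width: 0.348
```

Emit:
play_rows(plan=[[[0.1, 0, 0, 0, 0, 0], [0.2, 0, 0, 0, 0, 0], [0.3, 0, 0, 0, 0, 0], [0.3, 0, 0, 0, 0, 0]]])

```text
time_s: 8.18
tcp_pos: [0.5386, 0.2637, 0.0866]
ee_rot: [[0.0, -0.31, 0.951], [0.0, 0.951, 0.31], [-1.0, -0.0, 0.0]]
wrist_force: [0.4, 0.2, -1.6]
gripper_width: 0.347
```

Emit:
play_rows(plan=[[[0.1, 0, 0, 0, 0, 0], [0.2, 0, 0, 0, 0, 0], [0.3, 0, 0, 0, 0, 0], [0.3, 0, 0, 0, 0, 0]]])

```text
time_s: 8.68
tcp_pos: [0.5386, 0.2636, 0.0836]
ee_rot: [[0.0, -0.31, 0.951], [0.0, 0.951, 0.31], [-1.0, -0.0, 0.0]]
wrist_force: [0.7, 0.5, -0.0]
gripper_width: 0.345
```

```bash
python3 - <<'E'
from station import r
from h import *
s,c,p,D,P=look(r,"side","s5")
cv2.imwrite("pics/s5z.png",cv2.resize(p[240:380,120:350],None,fx=3,fy=3))
E
```

```text
{'time_s': 8.675, 'tcp_pos': [0.5386, 0.2636, 0.0836], 'ee_rot': [[0.0002, -0.3097, 0.9508], [0.0001, 0.9508, 0.3097], [-1.0, -0.0, 0.0002]], 'wrist_force': [0.7209, 0.4832, -0.0056], 'gripper_width': 0.3453}
```

View pics/s5z.png

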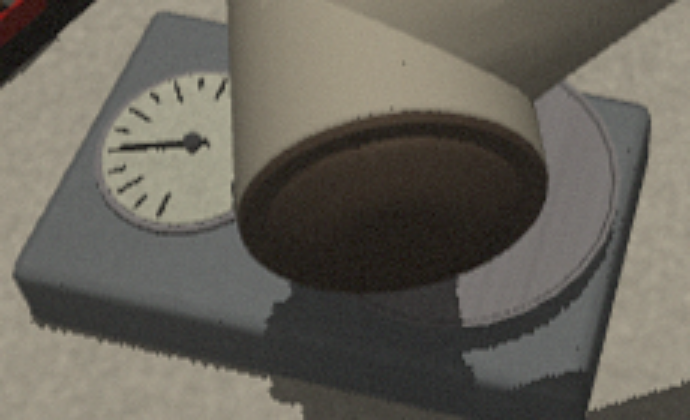

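The needle (tip at (120,148) in the crop) points to about 200 g, and the force on the wrist is near zero. Releasing.

Emit:
play_rows(plan=[[[0, 0, 0, 0, 0, 0], [0, 0, 0, 0, 0, 0], [0, 0, 0, 0, 0, 0], [0, 0, 0, 0, 0, 0]]], hand=0.62)

```text
time_s: 9.22
tcp_pos: [0.5386, 0.2636, 0.0836]
ee_rot: [[0.0, -0.31, 0.951], [0.0, 0.951, 0.31], [-1.0, 0.0, 0.0]]
wrist_force: [-0.3, 0.9, 0.6]
gripper_width: 0.611
```

Emit:
play_rows(plan=[[[-0.5, 0, 0, 0, 0, 0], [-2, 0, 0, 0, 0, 0], [-5, 0, 0, 0, 0, 0], [-8, 0, 0, 0, 0, 0], [-12, 0, 0, 0, 0, 0]]])

```text
time_s: 9.85
tcp_pos: [0.5382, 0.2634, 0.2052]
ee_rot: [[-0.0, -0.31, 0.951], [-0.0, 0.951, 0.31], [-1.0, -0.0, -0.0]]
wrist_force: [0.4, 0.4, -1.2]
gripper_width: 0.62
```

```bash
python3 - <<'E'
from station import r
from h import *
s,c,p,D,P=look(r,"top","t6")
R=np.array(s['ee_rot']);print(R.T@(np.array([.4855,-.1085,.1])-s['tcp_pos'])*100)
s,c,p,D,P=look(r,"wrist","w6")
E
```

```text
{'time_s': 9.85, 'tcp_pos': [0.5382, 0.2634, 0.2052], 'ee_rot': [[-0.0003, -0.3096, 0.9509], [-0.0002, 0.9509, 0.3096], [-1.0, -0.0001, -0.0003]], 'wrist_force': [0.3983, 0.3735, -1.156], 'gripper_width': 0.62}
[ 10.5298498  -33.72446094 -16.52397917]
{'time_s': 9.9, 'tcp_pos': [0.5414, 0.2649, 0.2124], 'ee_rot': [[0.0108, -0.311, 0.9503], [0.0054, 0.9504, 0.311], [-0.9999, 0.0017, 0.0119]], 'wrist_force': [1.2432, 0.7391, 4.8367], 'gripper_width': 0.6191}
```

View pics/w6.png

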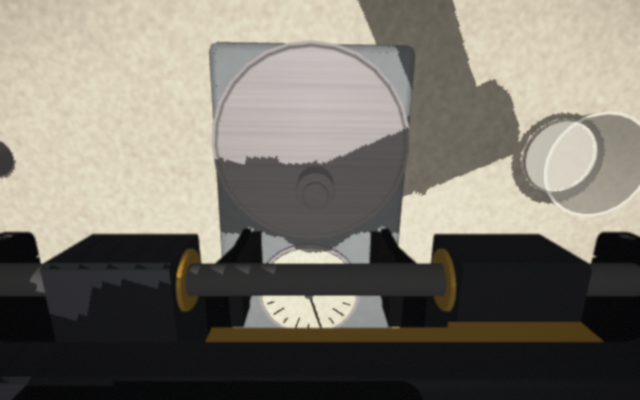

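The 200 g weight stands upright on the pan at (315,188) and clear of the fingers. Next, the 100 g weight.

Emit:
play_rows(plan=[[[0, -4, -2, 0, 0, 0], [0, -9, -4.4, 0, 0, 0], [0, -14, -6.9, 0, 0, 0], [0, -19, -9.3, 0, 0, 0], [0, -24, -11.8, 0, 0, 0]]], hand=0.8)

```text
time_s: 10.58
tcp_pos: [0.5003, -0.0027, 0.2045]
ee_rot: [[0.002, -0.31, 0.951], [0.0, 0.951, 0.31], [-1.0, -0.0, 0.002]]
wrist_force: [-0.3, -0.7, -0.2]
gripper_width: 0.801
```

Emit:
play_rows(plan=[[[0, -5, -2.4, 0, 0, 0], [2, -9, -4.4, 0, 0, 0], [6, -9.8, -4.7, 0, 0, 0], [10, -9.8, -4.7, 0, 0, 0], [12, -9.8, -4.7, 0, 0, 0]]])

```text
time_s: 11.2
tcp_pos: [0.4852, -0.1093, 0.0822]
ee_rot: [[-0.002, -0.309, 0.951], [-0.0, 0.951, 0.309], [-1.0, 0.001, -0.002]]
wrist_force: [-0.3, -0.2, 0.1]
gripper_width: 0.804
```

```bash
python3 - <<'E'
from station import r
from h import *
s,c,p,D,P=look(r,"wrist","w7")
R=np.array(s['ee_rot']);print(R.T@(np.array([.4855,-.1085,.0045])-s['tcp_pos'])*100)
print(proj(c,(.4855,-.1085,.035)))
E
```

```text
{'time_s': 11.2, 'tcp_pos': [0.4852, -0.1093, 0.0822], 'ee_rot': [[-0.0022, -0.3087, 0.9512], [-0.0, 0.9512, 0.3087], [-1.0, 0.0007, -0.0021]], 'wrist_force': [-0.3331, -0.2489, 0.1197], 'gripper_width': 0.8043}
[7.76954009 0.05998915 0.07082829]
(np.float64(316.6966080109111), np.float64(220.2284261170451))
```

View pics/w7.png

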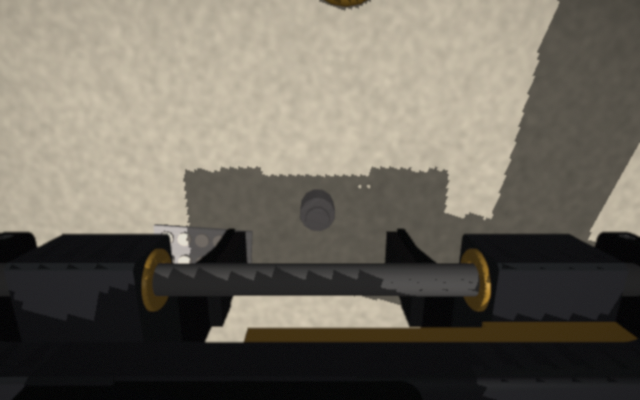

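The 100 g weight's knob is at (318,216), centred. The blister pack at (200,245) is near the left finger, so I'll narrow the opening before going down.

Emit:
play_rows(plan=[[[0, 0, 0, 0, 0, 0], [0, 0, 0, 0, 0, 0], [2, 0.1, 0, 0, 0, 0], [5, 0.1, 0, 0, 0, 0], [6.8, 0.1, 0, 0, 0, 0]]], hand=0.55)

```text
time_s: 11.88
tcp_pos: [0.4865, -0.1078, 0.0158]
ee_rot: [[0.002, -0.31, 0.951], [0.0, 0.951, 0.31], [-1.0, -0.0, 0.002]]
wrist_force: [-0.3, -0.5, 0.1]
gripper_width: 0.555
```

Emit:
play_rows(plan=[[[0.3, 0, 0, 0, 0, 0], [0.6, 0, 0, 0, 0, 0], [0.6, 0, 0, 0, 0, 0], [0.6, 0, 0, 0, 0, 0]]])

```text
time_s: 12.38
tcp_pos: [0.4865, -0.1079, 0.0103]
ee_rot: [[0.002, -0.31, 0.951], [0.0, 0.951, 0.31], [-1.0, -0.0, 0.001]]
wrist_force: [0.3, -1.2, 0.1]
gripper_width: 0.549
```

Emit:
play_rows(plan=[[[0.3, 0, 0, 0, 0, 0], [0.5, 0, 0, 0, 0, 0], [0.7, 0, 0, 0, 0, 0], [0.7, 0, 0, 0, 0, 0]]])

```text
time_s: 12.88
tcp_pos: [0.4858, -0.1079, 0.0023]
ee_rot: [[-0.001, -0.31, 0.951], [-0.0, 0.951, 0.31], [-1.0, 0.0, -0.001]]
wrist_force: [-0.1, -0.7, 0.4]
gripper_width: 0.55
```

Emit:
play_rows(plan=[[[0, 0, 0, 0, 0, 0], [0, 0, 0, 0, 0, 0], [0, 0, 0, 0, 0, 0], [0, 0, 0, 0, 0, 0], [0, 0, 0, 0, 0, 0]]], hand=0)

```text
time_s: 13.5
tcp_pos: [0.486, -0.1079, 0.0026]
ee_rot: [[0.0, -0.31, 0.951], [0.0, 0.951, 0.31], [-1.0, -0.0, 0.0]]
wrist_force: [-0.4, -0.0, 1.2]
gripper_width: 0.265
```

Emit:
play_rows(plan=[[[0, 0, 0, 0, 0, 0], [-1, 0, 0, 0, 0, 0], [-4, 0, 0, 0, 0, 0], [-9, 0, 0, 0, 0, 0], [-14, 0, 0, 0, 0, 0]]])

```text
time_s: 14.12
tcp_pos: [0.4855, -0.108, 0.1443]
ee_rot: [[-0.0, -0.31, 0.951], [-0.0, 0.951, 0.31], [-1.0, 0.0, -0.0]]
wrist_force: [0.5, -0.1, -0.8]
gripper_width: 0.269
```

```bash
python3 - <<'E'
from station import r
from h import *
s,c,p,D,P=look(r,"wrist","w8")
R=np.array(s['ee_rot']);print(R.T@(np.array([.4815,.2443,.195])-s['tcp_pos'])*100)
E
```

```text
{'time_s': 14.125, 'tcp_pos': [0.4855, -0.108, 0.1443], 'ee_rot': [[-0.0004, -0.3096, 0.9509], [-0.0001, 0.9509, 0.3096], [-1.0, 0.0001, -0.0004]], 'wrist_force': [0.4839, -0.1208, -0.7533], 'gripper_width': 0.2687}
[-5.06709844 33.61803421 10.52824234]
```

View pics/w8.png

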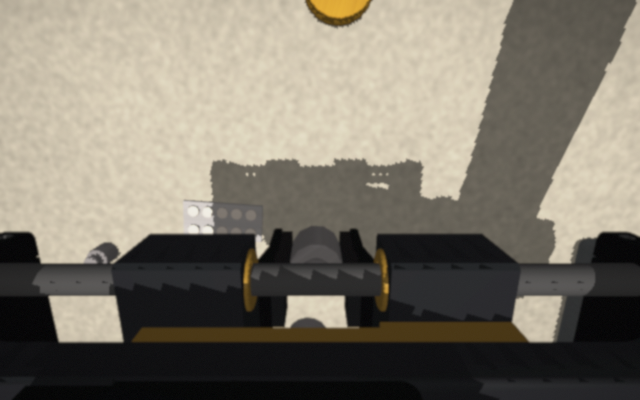

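The 100 g weight is held upright at (316,245), width 23.4 mm. Carrying it to the pan's near side, 60 mm from the 200 g.

Emit:
play_rows(plan=[[[-2, 2, 0.6, 0, 0, 0], [-4, 6, 1.9, 0, 0, 0], [-5, 10.5, 3.3, 0, 0, 0], [-5, 15, 4.7, 0, 0, 0], [-5, 19.5, 6.1, 0, 0, 0]]])

```text
time_s: 14.8
tcp_pos: [0.4831, 0.0978, 0.1931]
ee_rot: [[0.001, -0.309, 0.951], [0.001, 0.951, 0.309], [-1.0, 0.0, 0.001]]
wrist_force: [1.5, 0.2, -0.9]
gripper_width: 0.268
```

Emit:
play_rows(plan=[[[0, 4.5, 1.4, 0, 0, 0], [0, 9, 2.8, 0, 0, 0], [0, 12, 3.8, 0, 0, 0], [0, 13.8, 4.3, 0, 0, 0], [0, 14.1, 4.4, 0, 0, 0]]])

```text
time_s: 15.42
tcp_pos: [0.4814, 0.2445, 0.1924]
ee_rot: [[-0.0, -0.311, 0.951], [-0.0, 0.951, 0.311], [-1.0, -0.0, -0.001]]
wrist_force: [-0.8, -0.9, -1.0]
gripper_width: 0.266
```

Emit:
play_rows(plan=[[[2, 0, 0, 0, 0, 0], [5, 0, 0, 0, 0, 0], [7.5, 0, 0, 0, 0, 0], [8.8, 0, 0, 0, 0, 0], [8.8, 0, 0, 0, 0, 0]]])

```text
time_s: 16.05
tcp_pos: [0.4816, 0.2431, 0.1041]
ee_rot: [[-0.001, -0.309, 0.951], [-0.001, 0.951, 0.309], [-1.0, -0.001, -0.002]]
wrist_force: [0.0, -0.0, -0.1]
gripper_width: 0.268
```

```bash
python3 - <<'E'
from station import r
from h import *
s,c,p,D,P=look(r,"top","t9")
R=np.array(s['ee_rot']);print(R.T@(np.array([.4815,.2443,.0816])-s['tcp_pos'])*100)
E
```

```text
{'time_s': 16.05, 'tcp_pos': [0.4816, 0.2431, 0.1041], 'ee_rot': [[-0.0013, -0.3088, 0.9511], [-0.0014, 0.9511, 0.3088], [-1.0, -0.0009, -0.0017]], 'wrist_force': [0.0333, -0.0447, -0.1391], 'gripper_width': 0.2676}
[2.24587456 0.12083416 0.03502008]
```

View pics/t9.png

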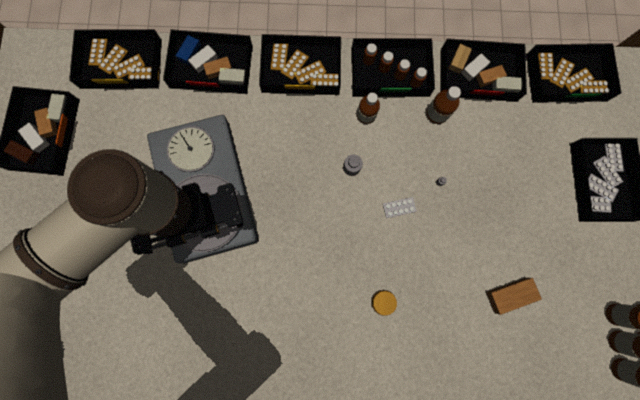

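The top view shows the needle at 200 g (tip at (186,139)) and only the 500 g and 50 g weights left on the counter. Lowering slowly.

Emit:
play_rows(plan=[[[0.5, 0.1, 0, 0, 0, 0], [1, 0.1, 0, 0, 0, 0], [1.4, 0.1, 0, 0, 0, 0], [1.7, 0.1, 0, 0, 0, 0], [1.9, 0.1, 0, 0, 0, 0]]])

```text
time_s: 16.73
tcp_pos: [0.4814, 0.245, 0.0853]
ee_rot: [[-0.0, -0.31, 0.951], [-0.0, 0.951, 0.31], [-1.0, -0.0, -0.0]]
wrist_force: [0.5, -0.8, -0.4]
gripper_width: 0.269
```

Emit:
play_rows(plan=[[[0.1, 0, 0, 0, 0, 0], [0.2, 0, 0, 0, 0, 0], [0.2, 0, 0, 0, 0, 0]]])

```text
time_s: 17.1
tcp_pos: [0.4815, 0.245, 0.0835]
ee_rot: [[-0.0, -0.31, 0.951], [-0.0, 0.951, 0.31], [-1.0, -0.0, -0.0]]
wrist_force: [0.9, -0.2, -0.7]
gripper_width: 0.267
```

Emit:
play_rows(plan=[[[0.1, 0, 0, 0, 0, 0], [0.2, 0, 0, 0, 0, 0], [0.3, 0, 0, 0, 0, 0], [0.4, 0, 0, 0, 0, 0], [0.4, 0, 0, 0, 0, 0]]])

```text
time_s: 17.73
tcp_pos: [0.4815, 0.2451, 0.0795]
ee_rot: [[-0.0, -0.31, 0.951], [-0.0, 0.951, 0.31], [-1.0, -0.0, -0.0]]
wrist_force: [-0.2, 0.6, 0.1]
gripper_width: 0.271
```

```bash
python3 - <<'E'
from station import r
from h import *
s,c,p,D,P=look(r,"top","t10")
cv2.imwrite("pics/t10z.png",cv2.resize(p[110:190,140:250],None,fx=6,fy=6))
E
```

```text
{'time_s': 17.725, 'tcp_pos': [0.4815, 0.2451, 0.0795], 'ee_rot': [[-0.0, -0.3096, 0.9509], [-0.0, 0.9509, 0.3096], [-1.0, -0.0, -0.0]], 'wrist_force': [-0.2327, 0.6483, 0.1422], 'gripper_width': 0.2708}
```

View pics/t10z.png

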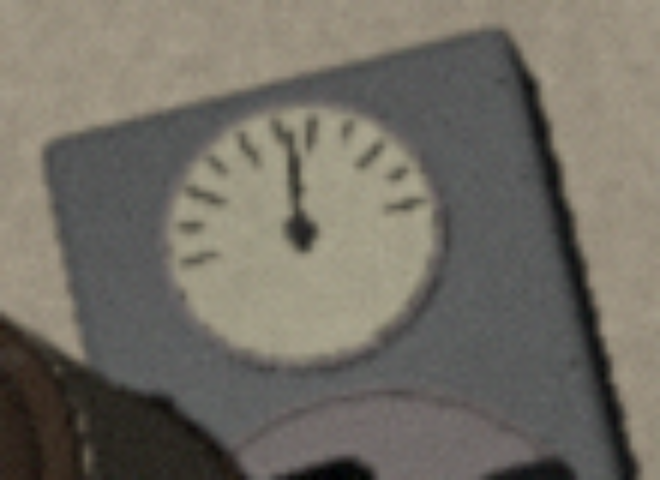

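The needle (tip at (290,135) in the crop) reads about 265 g, so there is about 1 mm more to lower before I release.

Emit:
play_rows(plan=[[[0.05, 0, 0, 0, 0, 0], [0.1, 0, 0, 0, 0, 0], [0.1, 0, 0, 0, 0, 0]]])

```text
time_s: 18.15
tcp_pos: [0.4815, 0.245, 0.0786]
ee_rot: [[0.0, -0.31, 0.951], [0.0, 0.951, 0.31], [-1.0, 0.0, 0.0]]
wrist_force: [-0.3, 0.1, -0.9]
gripper_width: 0.265
```

Emit:
play_rows(plan=[[[0, 0, 0, 0, 0, 0], [0, 0, 0, 0, 0, 0], [0, 0, 0, 0, 0, 0], [0, 0, 0, 0, 0, 0]]], hand=0.5)

```text
time_s: 18.65
tcp_pos: [0.4815, 0.245, 0.0786]
ee_rot: [[0.0, -0.31, 0.951], [0.0, 0.951, 0.31], [-1.0, 0.0, 0.0]]
wrist_force: [-0.1, 0.5, -0.3]
gripper_width: 0.49
```

Emit:
play_rows(plan=[[[-0.5, 0, 0, 0, 0, 0], [-2, 0, 0, 0, 0, 0], [-5, 0, 0, 0, 0, 0], [-9, 0, 0, 0, 0, 0], [-14, 0, 0, 0, 0, 0]]])

```text
time_s: 19.27
tcp_pos: [0.481, 0.2447, 0.2204]
ee_rot: [[-0.0, -0.31, 0.951], [-0.0, 0.951, 0.31], [-1.0, -0.0, -0.001]]
wrist_force: [-0.5, 0.4, -0.7]
gripper_width: 0.498
```

Emit:
play_rows(plan=[[[0, -5, -2, 0, 0, 0], [0, -10, -4, 0, 0, 0], [0, -15, -6, 0, 0, 0], [0, -20, -8, 0, 0, 0], [0, -20, -8, 0, 0, 0]]])

```text
time_s: 19.9
tcp_pos: [0.4667, 0.0273, 0.2199]
ee_rot: [[0.001, -0.305, 0.952], [0.0, 0.952, 0.305], [-1.0, -0.0, 0.001]]
wrist_force: [0.0, 0.8, 0.1]
gripper_width: 0.5
```

```bash
python3 - <<'E'
from station import r
from h import *
s,c,p,D,P=look(r,"top","t11")
a=cv2.resize(p[110:270,140:270],None,fx=3,fy=3)
s,c,p,D,P=look(r,"side","s11")
b=cv2.resize(p[230:390,120:350],None,fx=1.8,fy=3*160/160*.6)
b=cv2.copyMakeBorder(b,0,480-b.shape[0],0,0,0)
cv2.imwrite("pics/f.png",np.hstack([a,b[:480]])[:,:800])
E
```

```text
{'time_s': 19.9, 'tcp_pos': [0.4667, 0.0273, 0.2199], 'ee_rot': [[0.0014, -0.3053, 0.9523], [0.0004, 0.9523, 0.3053], [-1.0, -0.0, 0.0015]], 'wrist_force': [0.0471, 0.7884, 0.0993], 'gripper_width': 0.5001}
{'time_s': 19.95, 'tcp_pos': [0.4673, 0.0288, 0.2198], 'ee_rot': [[0.002, -0.3069, 0.9517], [0.0007, 0.9517, 0.3069], [-1.0, 0.0001, 0.0021]], 'wrist_force': [-0.1202, 0.573, -0.2308], 'gripper_width': 0.4985}
```

View pics/f.png

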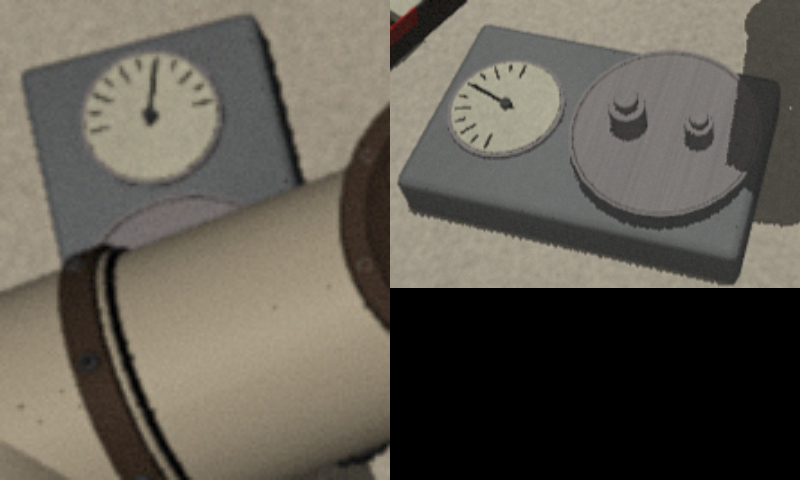

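Both weights stand upright and free, at (627,112) and (699,130) in the side crop. The needle lies on the 300 g tick (tip at (156,60) in the top crop), and the arm is clear. I'll let the arm settle, then hand in.

Emit:
play_rows(plan=[[[0, 0, 0, 0, 0, 0], [0, 0, 0, 0, 0, 0], [0, 0, 0, 0, 0, 0]]])

```text
time_s: 20.38
tcp_pos: [0.4674, 0.0308, 0.2185]
ee_rot: [[-0.0, -0.311, 0.95], [-0.0, 0.95, 0.311], [-1.0, 0.0, -0.0]]
wrist_force: [0.1, 0.5, 0.5]
gripper_width: 0.5
```

```bash
python3 - <<'E'
from station import r
print(r.sense()['time_s'],r.finish_job())
E
```

```text
the job is handed in; nothing more can be done
20.375 None
```

I set the 200 g weight on the pan first, let go of it, then set the 100 g weight beside it and handed the job in at 20.4 s. I placed them about 60 mm apart, centre to centre.

- **Final images:** Both weights stand upright and nothing else is on the pan. The needle lies on the 300 g tick, and the gripper is clear. After the 200 g alone, the needle read 200 g.
- **Placing force:** I lowered each weight until it had sunk the pan about as far as its own weight would. The wrist readings taken during the moves stayed within a few newtons, the largest being a brief 5 N while lifting clear of the 200 g.
- **Disagreements:** The first position estimate for the 200 g weight was off by about 6 mm. Measuring the knob's centre in two views brought them within about 2 mm before I gripped it. Force readings for the 100 g weight varied by about 1 N, so I relied on height and the needle when setting it down.

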